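Load, clamp and start the sample shaker at speed 5

ROBOT

A 7-joint arm with a two-finger parallel gripper is mounted at the origin on the work surface. World frame = base frame: x ahead of the robot, y to its left, z up, the work surface at z = 0. Lengths are in m, angles in rad, forces in N, time in s.
With the tool pointing down it reaches from about 0.4 to 0.85 m from the base axis. Payload 10.4 kg.
Tool frame: the origin (TCP) lies at the very end of the fingers, on their centre line; the grasp point (between the pads) lies 19 mm behind it; z points along the fingers, y is the direction in which the jaws open and shut (so a half turn about z gives the same grasp; the last joint's range is limited). The gripper opens to 87 mm and grips with 3 to 60 N. Pads are 19 mm wide; open, the fingers measure 117 mm over their backs; the gripper's body (75 mm by 190 mm) begins 51 mm behind the grasp point.
Start: joints at [1.139, 0.332, -0.065, 1.46, 0.022, 1.35, -0.088], TCP at [0.248, -0.574, 0.223] pointing down, gripper open.
Joint ranges: [-2.6, 2.6], [-0.5, 2.12], [-1.47, 1.34], [0.16, 2.42], [-1.27, 4.41], [0.06, 2.06], [-2.6, 2.6]. Speed limits (rad/s): [2.22, 2.22, 2.79, 2.79, 3.14, 3.14, 3.14].

INTERFACE

Orientations are given as a unit quaternion [x, y, z, w].
In Python, from bench import r, eyes, job gives the robot as it stands. The module is installed in compiled form; this text tells all that it offers.
- The arm moves only by the tool play_rows, never from a script. Its argument "motion" is a list of rows, each a list of 7 numbers: the shift along the tool's x, y, z as a fraction of full scale, then the turn, a rotation vector about the tool's x, y, z as a fraction of full scale, then the opening in per cent of the stroke, from 0 (shut) to 100 (fully open). A call has 1 to 5 rows; each row is the pose to reach, as a shift and turn from the pose commanded when the call began, along the tool's axes at that moment; what a row does not reach only later rows make up. Full scale, the value 1, is 0.2 m for a shift and 90 degrees for a turn. A row lasts 1/8 s, in which the tool goes at most 62.5 mm and 10.7 degrees, less where a joint would pass 70% of its speed; a pose out of reach is approached as far as the arm can. A call with a number of a shift or a turn outside -1 to 1 is refused whole. A call with a gripper value outside its range is refused whole. The fingers move at their own pace and stop on an object; "squeeze" is the grip in N (left out, the last holds). Time passes only in rows, so rows that repeat a pose let the fingers close. It gives the time, the measured TCP pose, the force and the opening at its end, in the units of the state.
- r.read_state(): the state, without advancing time (a new reading comes with each control period).
- eyes.camera(name): name is "scene" or "top"; returns a dict with "image" (384x512x3 uint8, red, green, blue), "mtx" (3x3 intrinsics, pixels), "dist" ([k1, k2, p1, p2, k3] as OpenCV has them; the pictures are not rectified), "R" (3x3) and "t" (3): a world point X has camera coordinates R X + t. Camera axes: x right, y down, z forward; pixel columns grow to the right and rows downward; lengths in m; the calibration is good to about 2 mm. A picture is of the moment at which its call begins. There is no depth.
- job.close_job(): hands the job in, once; it reports no verdict.
Trained networks look in a picture, given as the dict that the camera call returned (one of the last four; its "shot" number tells which), for a name from the list of things; names that differ only in an ending like _2 or _b are one class to them, and where a whole thing is asked for, a point or a joint stands for the part that bears it (a point fixed in the world has none). Each returns a list of dicts, best first, with "p" (0 to 1); they miss things now and then, are a little off and sometimes report something else, mostly with a low value. They report only what shows in the picture. A call takes as long as a camera call. They do not tell look-alikes from the thing itself.
- eyes.regions_of(picture, label): "region" (384x512 bool, what is visible of it) and "xy" ([column, row] in pixels, amid what is visible of it).
- eyes.landmark_of(picture, label): "xy" ([column, row] in pixels: a listed point, or the origin of a listed thing).
The state is a dict: "time": time; "joint_positions": joint angles; "joint_vel": joint speeds; "joint_torque": joint torques, N m; "ee_pos": TCP position; "eef_rot": TCP orientation; "ft_force": force on the tool from outside, world axes, zero at the start; "torque": the same for the moment, N m; "width": finger opening in m.
Only numpy, scipy, OpenCV 4.12 (cv2) and the standard library are available. Lean on these libraries where they do the work, as an engineer would, in place of code of your own. Each camera call takes 0.05 s, during which the arm holds its last target. There are 200 camera calls.

TASK

Stand the third blue-disc jar upright on the shaker's mat in line with the two blue-disc jars already there, setting it down without dropping it, and then slide the clamp bar away from the operator until all three are held snugly between the two bars. Then turn the speed dial clockwise to speed 5 (five clicks on from the red off mark), let go of it, and last press the green start button fully down and release it. Do not press start at any other speed, do not press the red stop button, and leave everything else on the bench where it is.

Things in the scene. Friction and masses are not known exactly. Their poses are not given: they have to be found in the camera images.
- mat_middle (a point): middle of the dark rubber mat on the shaker's platform, on its surface, 105 mm above the bench; x away from the operator's side of the shaker (to the back bar), y to the operator's left, z up. Mat flat, 206 mm in x, 230 in y; side rails, 12 mm higher, run along x at y = +-124 mm. Free for the third jar: y 60 to 85 mm. Fixed cream housing 330 mm deep, 270 wide, its middle 62 mm to -x of here
- back_bar (a point): middle of the fixed black bar, 12 mm in diameter, along y at the far end of the platform (78 mm beyond the mat's middle in x, its axis 30 mm above the mat), on posts at its ends; axes as mat_middle
- clamp_bar (a point): middle of the sliding clamp bar: black, 12 mm in diameter, along y from rail to rail, its axis 30 mm above the mat, on dark carriages 26 mm long in x with small knobs, riding on the side rails; axes as mat_middle. It is moved by its hand grip. With the jars held, its axis is 60 mm from the back bar's axis
- clamp_grip (a point): middle of the steel hand grip of the clamp bar: a U of 10 mm round rod that stands out from the bar's middle towards the operator; its cross part, 60 mm long along y, has its axis 42 mm in front of (-x) and 18 mm above the bar's axis, with 31 mm clear between the two. Push it to +x from its front side, or pinch it; axes as mat_middle
- clamp (a joint): travel of the clamp bar in m along the shaker's +x; 0 at the front stop, starts between 0 and 0.03, about 0.110 with jars held between the bars, limit 0.130. It takes about 3 to 5 N to slide and stays where it is left
- dial (a joint): angle of the black speed dial in rad, growing as it turns clockwise seen from outside the panel; 0 = off (pointer at the red dot), then a click every 0.5236 rad (30 degrees): speed 5 is 2.618, the last is speed 8 (4.189). Starts clicked in anywhere from off to speed 3. A click takes under 0.12 N m; let go, the dial snaps into the nearest click
- dial_grip (a point): point on the dial's axis at the height to grip, 31 mm above the sloped panel. Round skirt 48 mm in diameter, its top 9 mm above the panel, with an upright bar grip 14 mm thick, 44 mm long, its top 41 mm above the panel. x along the bar to the white pointer line (turns with the dial), y across the bar, z out of the panel along the dial's axis, leaning 15 degrees towards the operator
- panel_dial (a point): point on the panel's surface under the dial. x straight up the panel's slope (away from the operator, rising 15 degrees), y to the operator's left, z out of the panel. Around it on the panel, 36 mm out, are a red dot (off, 120 degrees anticlockwise from x) and eight dark dots, growing in size, 30 degrees apart clockwise for speeds 1 to 8 (speed 5 is 30 degrees clockwise from x)
- start_top (a point): centre of the top of the green start button, 28 mm in diameter, standing 22 mm above the sloped panel in a grey collar 44 mm in diameter, 12 mm high. z out of the panel (it is pressed along -z), x up the slope, y to the operator's left. The red stop button, equal in size, is 58 mm further left (+y)
- start (a joint): how far the start button is pressed in m: 0 released, 0.006 fully down (takes 5 N; springs back)
- stop (a joint): how far the red stop button is pressed in m, 0 released
- jar_a_mid (a point): closed white plastic sample jar, a plain upright cylinder 48 mm in diameter and 72 mm tall (lid included), about 120 g, with a flat blue disc 32 mm wide on its white lid; this point is its centre, 36 mm above its underside. Already on the mat, the right-hand one; z is its axis
- jar_b_mid (a point): closed white plastic sample jar, a plain upright cylinder 48 mm in diameter and 72 mm tall (lid included), about 120 g, with a flat blue disc 32 mm wide on its white lid; this point is its centre, 36 mm above its underside. Already on the mat, near its middle; z is its axis
- jar_c_mid (a point): closed white plastic sample jar, a plain upright cylinder 48 mm in diameter and 72 mm tall (lid included), about 120 g, with a flat blue disc 32 mm wide on its white lid; this point is its centre, 36 mm above its underside. The third, standing on the bench left of the shaker; z is its axis
- jar_orange_mid (a point): closed white plastic sample jar, a plain upright cylinder 48 mm in diameter and 72 mm tall (lid included), about 120 g, with a flat orange disc 32 mm wide on its white lid; this point is its centre, 36 mm above its underside. Another batch's, on the bench to the left: leave alone
- amber_mid (a point): amber glass jar with a black lid, 44 mm in diameter, 85 mm tall, centre 42 mm up, standing on the bench to the left: leave alone
- tip_box_mid (a point): box of pipette tips, 85 x 122 x 48 mm, on the bench right of the shaker, centre 22 mm up: leave alone
- marker_mid (a point): marker pen, white and blue, 125 mm long, 14 mm thick, lying on the bench to the right, a point near its middle: leave alone
- timer_mid (a point): small white bench timer, 62 x 70 x 18 mm, on the bench right of the shaker, its centre: leave alone
Not all that is in view belongs to the job. Leave any yellow look-alike of the part that bears jar_c_mid alone.

How it is judged:
By the outcome, as a careful person would: the job done as asked, in the order asked, and still so for the second after the job is handed in, with the robot touching nothing.
It also fails if it takes over 72 s, if anything falls off the work surface, if the arm or the gripper's body presses on something with over 40 N, if the wrist force passes 120 N, or if a joint passes its speed limit or range.

## Working session

There is one attempt and no reset: what is moved stays moved. The work goes in short steps, Python scripts to look and compute and a tool call to move; the robot and the scene stay as the last step left them, time stands still between calls to the robot, and variables do not carry over. Pictures are saved under pics/ and viewed, about 8 in all and at most 12, crops included, and the job is handed in when it is done.

Besides the shell and the picture viewer there is one more tool, called by a JSON object that holds its "method" and its "body", one argument or row to a line. play_rows: Moves the arm, as the interface text tells. Shift numbers are shares of 0.2 m and turn numbers shares of 90 degrees, none past 1 either way. Its arguments: {"type":"object","properties":{"motion":{"type":"array","items":{"type":"array","items":{"type":"number"}}},"squeeze":{"type":"number"}},"required":["motion"]}

```bash
mkdir -p pics
cat > h.py <<'E'
import numpy as np, cv2
from scipy.spatial.transform import Rotation as Ro
from bench import r, eyes, job
def ray(c,xy):
    p=cv2.undistortPoints(np.array([[xy]],float),np.array(c["mtx"]),np.array(c["dist"]))[0,0]
    R=np.array(c["R"]);t=np.array(c["t"])
    return -R.T@t, R.T@np.array([p[0],p[1],1])
def atz(c,xy,z):
    o,d=ray(c,xy); return o+d*(z-o[2])/d[2]
def proj(c,X):
    return cv2.projectPoints(np.atleast_2d(X).astype(float),cv2.Rodrigues(np.array(c["R"]))[0],np.array(c["t"],float),np.array(c["mtx"]),np.array(c["dist"]))[0][:,0]
def tri(cs,xys):
    A=np.zeros((3,3));b=np.zeros(3)
    for c,xy in zip(cs,xys):
        o,d=ray(c,xy);d=d/np.linalg.norm(d);P=np.eye(3)-np.outer(d,d);A+=P;b+=P@o
    X=np.linalg.solve(A,b); return X,[np.round(np.linalg.norm(proj(c,X)[0]-xy),1) for c,xy in zip(cs,xys)]
def save(c,n,box=None,s=1):
    im=c["image"][:,:,::-1]
    if box: im=im[box[1]:box[3],box[0]:box[2]]
    cv2.imwrite("pics/"+n,cv2.resize(im,None,fx=s,fy=s,interpolation=cv2.INTER_CUBIC))
def rel(target,Rt=None):
    s=r.read_state();R0=Ro.from_quat(s["eef_rot"])
    d=R0.inv().apply(np.array(target)-s["ee_pos"])/0.2
    rv=np.zeros(3) if Rt is None else (R0.inv()*Rt).as_rotvec()/(np.pi/2)
    return np.round(d,3),np.round(rv,3)
E
cat > a.py <<'E'
from h import *
a=eyes.camera("scene");b=eyes.camera("top")
save(a,"s0.png",s=1.5);save(b,"t0.png",s=1.5)
for n in "mat_middle back_bar clamp_bar clamp_grip dial_grip panel_dial start_top jar_a_mid jar_c_mid jar_orange_mid".split():
    A=eyes.landmark_of(a,n);B=eyes.landmark_of(b,n)
    print(n,[(np.round(q["xy"]),round(q["p"],2)) for q in A[:4]],[(np.round(q["xy"]),round(q["p"],2)) for q in B[:4]])
    if A and B and not n.startswith("jar"):
        X,e=tri([a,b],[A[0]["xy"],B[0]["xy"]]);print("   ",np.round(X,4),e)
    if n.startswith("jar"):
        for q in B[:4]:
            print("  top z.036",np.round(atz(b,q["xy"],.036),3),"z.141",np.round(atz(b,q["xy"],.141),3))
s=r.read_state();print(s)
E
python3 a.py
```

```text
mat_middle [(array([260., 207.]), 0.81)] [(array([254., 160.]), 0.89)]
    [ 0.621  -0.0335  0.1192] [np.float64(1.6), np.float64(1.7)]
back_bar [(array([259., 221.]), 0.62)] [(array([254., 131.]), 0.78), (array([276., 224.]), 0.55)]
    [ 0.6934 -0.0367  0.1388] [np.float64(1.8), np.float64(1.9)]
clamp_bar [(array([256., 187.]), 0.96)] [(array([257., 180.]), 0.95), (array([280., 224.]), 0.73), (array([255., 161.]), 0.56)]
    [ 0.5638 -0.0429  0.1419] [np.float64(0.8), np.float64(0.9)]
clamp_grip [(array([256., 173.]), 0.7)] [(array([256., 202.]), 0.57), (array([278., 225.]), 0.17)]
    [ 0.5049 -0.0392  0.1442] [np.float64(0.1), np.float64(0.1)]
dial_grip [(array([235., 168.]), 0.56)] [(array([278., 225.]), 0.76)]
    [ 0.4471 -0.1003  0.1095] [np.float64(1.2), np.float64(1.4)]
panel_dial [(array([239., 179.]), 0.83), (array([162., 167.]), 0.71)] [(array([275., 223.]), 0.83)]
    [ 0.453  -0.0914  0.0696] [np.float64(0.3), np.float64(0.3)]
start_top [(array([233., 170.]), 0.68), (array([265., 172.]), 0.61)] [(array([247., 236.]), 0.48)]
    [ 0.4222 -0.0625  0.0828] [np.float64(15.
[... 761 characters left out ...]
tions': array([ 1.13941903,  0.33218108, -0.06470157,  1.46013856,  0.02159751,
        1.34989516, -0.08852472]), 'joint_vel': array([ 2.20736091e-04,  1.61038857e-05,  9.23606467e-04, -4.34831907e-04,
        5.85576893e-04,  8.39797447e-04, -1.61714643e-03]), 'joint_torque': array([-8.97332829e-04, -6.23035097e+01,  2.36656558e-02, -3.90115392e+01,
       -6.12396863e-02,  3.17213091e-02,  5.23303675e-05]), 'ee_pos': array([ 0.24844992, -0.57350279,  0.22256892]), 'eef_rot': array([9.79187254e-01, 2.02958915e-01, 1.69622872e-05, 3.29894833e-05]), 'ft_force': array([-0.64868272, -0.19900137, -0.38828944]), 'torque': array([0.02696953, 0.03988177, 0.02858417]), 'width': 0.08701052970444291}
```

View pictures.

View pics/s0.png

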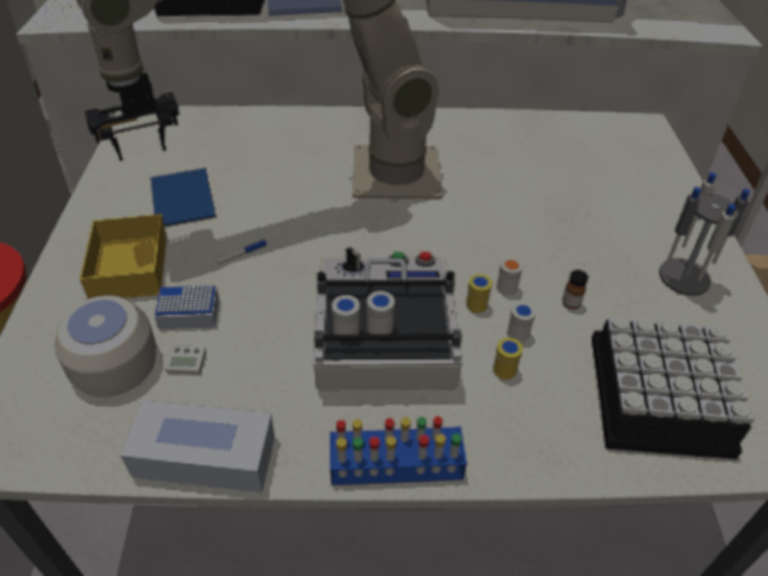

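View pics/t0.png

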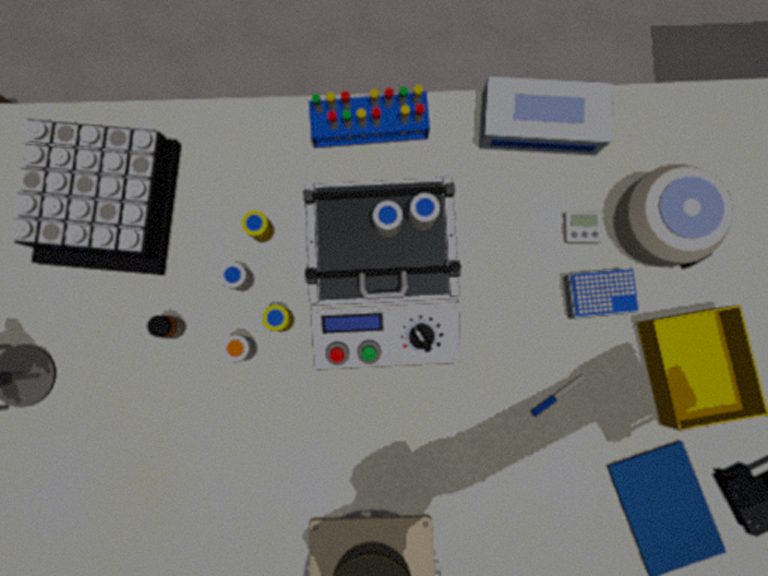

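```bash
cat > b.py <<'E'
from h import *
a=eyes.camera("scene");b=eyes.camera("top")
save(b,"t1.png",(140,110,320,260),4.4)
for c,nm in ((a,"scene"),(b,"top")):
    im=c["image"].astype(int)
    m=((im[:,:,2]-im[:,:,0]>50)&(im[:,:,2]>90)).astype(np.uint8)
    n,l,st,ce=cv2.connectedComponentsWithStats(m)
    for i in range(1,n):
        if 15<st[i,4]<400:
            print(nm,np.round(ce[i],1),st[i,4],"z.072",np.round(atz(c,ce[i],.072),4),"z.177",np.round(atz(c,ce[i],.177),4))
print("cam",ray(a,(256,192))[0],ray(b,(256,192))[0])
for n in ("dial","start","stop","clamp_grip"):
  for c in (a,b): print(n,[(np.round(q["xy"],1),round(q["p"],2),q["region"].sum()) for q in eyes.regions_of(c,n)[:3]])
E
python3 b.py
```

```text
scene [320.  187.3] 28 z.072 [0.491  0.1627 0.072 ] z.177 [0.5995 0.1382 0.177 ]
scene [113.6 194. ] 69 z.072 [ 0.5284 -0.4759  0.072 ] z.177 [ 0.6329 -0.4325  0.177 ]
scene [253.5 200.1] 57 z.072 [ 0.549  -0.0459  0.072 ] z.177 [ 0.6512 -0.0482  0.177 ]
scene [229.9 202.9] 58 z.072 [ 0.5616 -0.1166  0.072 ] z.177 [ 0.6625 -0.1114  0.177 ]
scene [348.8 206.5] 43 z.072 [0.5732 0.2413 0.072 ] z.177 [0.6729 0.2084 0.177 ]
scene [117.5 208. ] 16 z.072 [ 0.5872 -0.4514  0.072 ] z.177 [ 0.6854 -0.4106  0.177 ]
scene [339.6 231. ] 47 z.072 [0.6699 0.1998 0.072 ] z.177 [0.7593 0.1714 0.177 ]
scene [295.4 297.8] 216 z.072 [0.8908 0.0577 0.072 ] z.177 [0.9567 0.0443 0.177 ]
scene [249.4 299.5] 240 z.072 [ 0.8958 -0.0578  0.072 ] z.177 [ 0.9612 -0.0589  0.177 ]
scene [271.4 300.4] 295 z.072 [ 0.8984 -0.0028  0.072 ] z.177 [ 0.9635 -0.0098  0.177 ]
scene [285.7 287.7] 17 z.072 [0.8607 0.0349 0.072 ] z.177 [0.9298 0.0239 0.177 ]
scene [222.5 301.8] 129 z.072 [ 0.903  -0.1247  0.072 ] z.177 [ 0.9676 -0.1187  0.177 ]
scene [233.6 301.3] 106 z.072 [ 0.9012 -0.0971  0.072 ] z.177 [ 0.966 -0.094  0.17
[... 553 characters left out ...]
77 [0.4855 0.1407 0.177 ]
top [234.6 215. ] 289 z.072 [0.4778 0.0202 0.072 ] z.177 [0.4729 0.014  0.177 ]
top [362.2 270.5] 31 z.072 [ 0.3181 -0.32    0.072 ] z.177 [ 0.3299 -0.2906  0.177 ]
cam [ 1.51038959 -0.06795959  1.05899776] [ 0.43107457 -0.03941052  1.0754403 ]
dial [(array([235.6, 174.8]), 0.66, np.int64(168))]
dial [(array([278.8, 223.9]), 0.51, np.int64(262))]
start [(array([235.6, 172.1]), 0.22, np.int64(136))]
start [(array([160.8, 229.4]), 0.72, np.int64(344)), (array([243.2, 237.3]), 0.47, np.int64(102))]
stop [(array([287.1, 166.3]), 0.37, np.int64(49))]
stop []
clamp_grip [(array([255.4, 187.2]), 0.67, np.int64(653))]
clamp_grip [(array([253.1, 183.7]), 0.9, np.int64(734))]
```

View pics/t1.png

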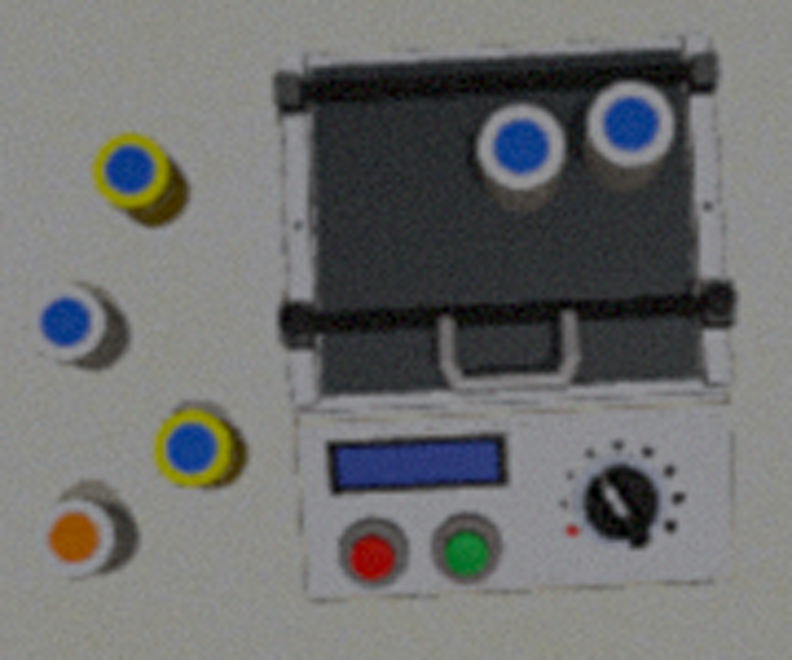

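```bash
cat > f.py <<'E'
from h import *
from scipy.optimize import least_squares
b=eyes.camera("top");a=eyes.camera("scene")
save(a,"s1.png",(200,150,320,265),5)
cr=lambda u,v:(u/4.4+140-.4,v/4.4+110-.4)
P=[((317,392),(-.103,.115,0)),((700,380),(-.103,-.115,0)),((290,92),(.078,.124,.03)),((704,72),(.078,-.124,.03)),
   ((690,50),(.103,-.115,0)),((312,64),(.103,.115,0))]
px=np.array([cr(*p[0]) for p in P]);M=np.array([p[1] for p in P])
def W(q,M): 
    c,s=np.cos(q[2]),np.sin(q[2]);M=np.atleast_2d(M)
    return np.c_[q[0]+c*M[:,0]-s*M[:,1],q[1]+s*M[:,0]+c*M[:,1],.105+M[:,2]]
s=least_squares(lambda q:(proj(b,W(q,M))-px).ravel(),[.61,-.035,0],loss="soft_l1")
q=s.x;print("pose",q,np.degrees(q[2]));print(np.round(proj(b,W(q,M))-px,1))
def inv(X): c,s_=np.cos(q[2]),np.sin(q[2]);d=np.array(X)[:2]-q[:2];return np.round([c*d[0]+s_*d[1],-s_*d[0]+c*d[1]],4)
for X in ((.6631,-.1122),(.6519,-.0494),(.6625,-.1114),(.6512,-.0482)): print("jar",inv(X))
print("clamp",inv(atz(b,cr(507.5,314),.135)),inv(atz(b,cr(512,305),.135)),"grip",inv(atz(b,cr(512,380),.153)))
dots=np.array([(572,531),(564,504),(571,476),(590,453),(618,445),(648,451),(670,470),(679,497),(671,527)],float)
uv=np.array([cr(*d) for d in dots]); an=np.radians(-120+30*np.arange(9))
def dw(p):
    R=Ro.from_euler("z",q[2])*Ro.from_euler("y",-15,degrees=True)
    return p[:3]+R.apply(np.c_[.036*np.cos(an),-.036*np.sin(an),0*an])
s=least_squares(lambda p:(proj(b,dw(p))-uv).ravel(),[.45,-.09,.07]);print("dial panel z free",s.x,s.cost)
for z in (.06,.07,.08):
    s=least_squares(lambda p:(proj(b,dw([p[0],p[1],z]))-uv).ravel(),[.45,-.09]);print(z,s.x,s.cost,inv(s.x))
print("scene proj of z=.06,.08",[proj(a,[s.x[0],s.x[1],z])[0] for z in (.06,.08)])
for z in (.08,.09,.1): print("start",z,inv(atz(b,cr(466,552),z)),"stop",inv(atz(b,cr(372,558),z)))
E
python3 f.py
```

```text
pose [ 0.62387102 -0.03786611  0.00540766] 0.3098363516354785
[[ 0.7  0.5]
 [-0.3  0.1]
 [ 0.3 -0.6]
 [ 0.3  0.5]
 [-1.6 -0.2]
 [-0.1 -0.3]]
jar [ 0.0388 -0.0745]
jar [ 0.028  -0.0117]
jar [ 0.0382 -0.0737]
jar [ 0.0273 -0.0105]
clamp [-0.0623 -0.0005] [-0.057  -0.0034] grip [-0.1033 -0.0018]
dial panel z free [ 0.45090946 -0.10609758  0.06475499] 0.315430954323462
0.06 [ 0.45105311 -0.10641212] 0.3305224042015351 [-0.1732 -0.0676]
0.07 [ 0.45075101 -0.10575062] 0.33416088599159954 [-0.1735 -0.0669]
0.08 [ 0.45044891 -0.10508911] 0.4768656810558805 [-0.1738 -0.0663]
scene proj of z=.06,.08 [array([234.71009562, 180.42944934]), array([234.63887041, 175.83017931])]
start 0.08 [-0.2016  0.0303] stop [-0.2032  0.0883]
start 0.09 [-0.2015  0.03  ] stop [-0.2031  0.0875]
start 0.1 [-0.2015  0.0297] stop [-0.203   0.0866]
```

View pics/s1.png

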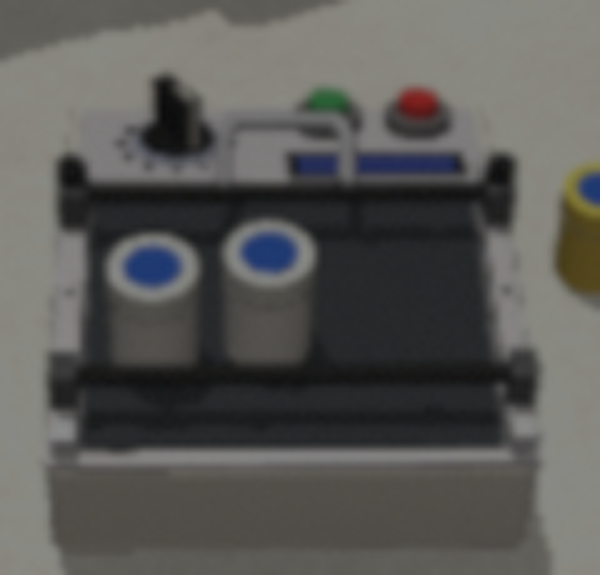

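Run:
```python
from h import *
Rt=Ro.from_euler("z",.0054)*Ro.from_quat([1,0,0,0])
print(rel([.40,-.39,.25],Rt))
a=eyes.camera("scene");b=eyes.camera("top")
f=lambda u,v:(u/4.4+139.6,v/4.4+109.6); g=lambda u,v:(u/5+199.6,v/5+149.6)
print(tri([a,b],[g(328,98),f(466,552)]),tri([a,b],[g(418,102),f(372,558)]))
```

```text
(array([ 1.06 , -0.541, -0.137]), array([ 0.   , -0.   ,  0.257]))
(array([ 0.4221291 , -0.00826661,  0.08401424]), [np.float64(0.2), np.float64(0.2)]) (array([0.42016211, 0.04994699, 0.0795436 ]), [np.float64(0.2), np.float64(0.2)])
```

{"method": "play_rows", "body": {
  "motion": [
    [0.3,-0.15,-0.05,0,0,0.08,95],
    [0.6,-0.3,-0.1,0,0,0.17,95],
    [0.9,-0.45,-0.13,0,0,0.257,95],
    [1,-0.54,-0.14,0,0,0.257,95],
    [1,-0.54,-0.14,0,0,0.257,95]
  ],
  "squeeze": 15
}}

```text
time: 2.42
ee_pos: [0.3918, -0.3917, 0.2513]
eef_rot: [1.0, 0.006, 0.001, 0.0]
ft_force: [-0.0, -1.1, 0.2]
width: 0.0826
```

{"method": "play_rows", "body": {
  "motion": [
    [0.08,-0.25,0,0,0,0,95],
    [0.16,-0.5,0,0,0,0,95],
    [0.24,-0.75,0,0,0,0,95],
    [0.32,-1,0,0,0,0,95]
  ]
}}

```text
time: 2.92
ee_pos: [0.452, -0.1941, 0.2507]
eef_rot: [1.0, 0.002, 0.0, 0.0]
ft_force: [0.1, 0.7, -0.5]
width: 0.0823
```

{"method": "play_rows", "body": {
  "motion": [
    [0.1,-0.25,0,0,0,0,95],
    [0.18,-0.5,0,0,0,0,95],
    [0.26,-0.75,0,0,0,0,95],
    [0.34,-1,0,0,0,0,95]
  ]
}}

```text
time: 3.42
ee_pos: [0.5195, 0.0061, 0.2507]
eef_rot: [1.0, 0.002, 0.0, 0.0]
ft_force: [2.1, -0.1, 1.1]
width: 0.0825
```

{"method": "play_rows", "body": {
  "motion": [
    [0.08,-0.27,0,0,0,0,95],
    [0.14,-0.54,0,0,0,0,95],
    [0.2,-0.81,0.1,0,0,0,95],
    [0.25,-1,0.3,0,0,0,95],
    [0.25,-1,0.3,0,0,0,95]
  ]
}}

```text
time: 4.05
ee_pos: [0.5664, 0.2078, 0.1867]
eef_rot: [1.0, 0.004, -0.003, 0.0]
ft_force: [-0.8, -0.6, 0.9]
width: 0.0827
```

Run:
```python
from h import *
print(r.read_state()["ee_pos"],r.read_state()["joint_positions"].round(2),rel([.5735,.241,.12],Ro.from_euler("z",.0054)*Ro.from_quat([1,0,0,0])))
```

```text
[0.56637348 0.20782816 0.18673135] [ 0.08  0.38 -0.64  1.54  0.23  1.31 -2.15] (array([ 0.039, -0.166,  0.333]), array([0.   , 0.004, 0.002]))
```

{"method": "play_rows", "body": {
  "motion": [
    [0.039,-0.166,0.2,0,0,0,95],
    [0.039,-0.166,0.4,0,0,0,95],
    [0.039,-0.166,0.5,0,0,0,95],
    [0.039,-0.166,0.5,0,0,0,95]
  ]
}}

```text
time: 4.55
ee_pos: [0.5758, 0.2374, 0.09]
eef_rot: [1.0, 0.002, -0.001, 0.001]
ft_force: [0.2, -0.4, 0.9]
width: 0.0823
```

Run:
```python
from h import *
a=eyes.camera("scene");save(a,"s2.png",(270,120,400,260),4)
print(r.read_state()["ee_pos"])
```

```text
[0.57644843 0.23817147 0.09147624]
```

View pics/s2.png

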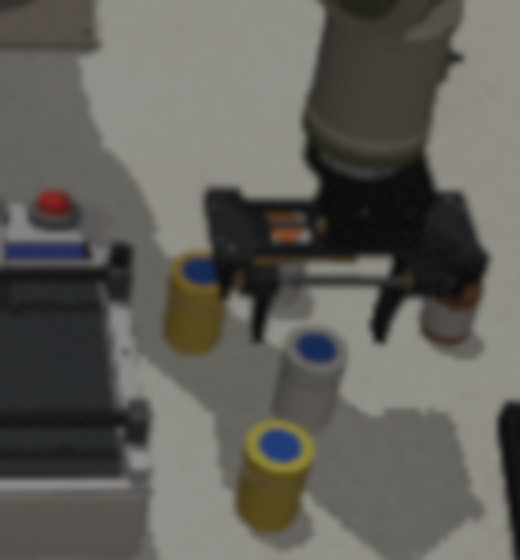

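{"method": "play_rows", "body": {
  "motion": [
    [-0.005,0,0.1,0,0,0,95],
    [-0.005,0,0.2,0,0,0,95],
    [-0.005,0,0.27,0,0,0,95],
    [-0.005,0,0.27,0,0,0,95],
    [-0.005,0,0.27,0,0,0,50]
  ]
}}

```text
time: 5.22
ee_pos: [0.5749, 0.2395, 0.0369]
eef_rot: [1.0, 0.003, 0.0, -0.0]
ft_force: [-0.1, 1.0, 0.5]
width: 0.0781
```

{"method": "play_rows", "body": {
  "motion": [
    [0,0,0,0,0,0,40],
    [0,0,0,0,0,0,40],
    [0,0,0,0,0,0,40],
    [0,0,0,0,0,0,40]
  ]
}}

```text
time: 5.72
ee_pos: [0.5747, 0.2394, 0.0368]
eef_rot: [1.0, 0.003, 0.0, -0.0]
ft_force: [0.2, 0.6, 0.9]
width: 0.0473
```

{"method": "play_rows", "body": {
  "motion": [
    [0,0,-0.05,0,0,0,30],
    [0,0,-0.3,0,0,0,30],
    [0,0,-0.6,0,0,0,30],
    [0,0,-0.9,0,0,0,30],
    [0,0,-0.9,0,0,0,30]
  ]
}}

```text
time: 6.35
ee_pos: [0.5765, 0.2407, 0.2226]
eef_rot: [1.0, 0.003, 0.004, -0.002]
ft_force: [0.7, -0.5, -1.2]
width: 0.0475
```

Run:
```python
from h import *
q=[.6239,-.0379,.0054]
T=[q[0]+.032-q[2]*.074,q[1]+.074+q[2]*.032,.165]
print(T,r.read_state()["ee_pos"],r.read_state()["width"],rel(T,Ro.from_euler("z",.0054)*Ro.from_quat([1,0,0,0])))
```

```text
[0.6555004, 0.036272799999999994, 0.165] [0.57647062 0.2406917  0.22258831] 0.04754441851013664 (array([0.387, 1.025, 0.288]), array([-0.002, -0.005, -0.   ]))
```

{"method": "play_rows", "body": {
  "motion": [
    [0.1,0.22,0,0,0,0,30],
    [0.2,0.46,0,0,0,0,30],
    [0.3,0.7,0,0,0,0,30],
    [0.38,0.92,0,0,0,0,30],
    [0.39,1,0.02,0,0,0,30]
  ]
}}

```text
time: 6.98
ee_pos: [0.6541, 0.0354, 0.2114]
eef_rot: [1.0, 0.0, -0.001, 0.001]
ft_force: [0.2, -0.1, -1.8]
width: 0.0474
```

{"method": "play_rows", "body": {
  "motion": [
    [0,0,0,0,0,0,30],
    [0,0,0,0,0,0,30],
    [0,0,0,0,0,0,30]
  ]
}}

```text
time: 7.35
ee_pos: [0.6533, 0.0417, 0.2128]
eef_rot: [1.0, 0.004, 0.0, -0.0]
ft_force: [-0.0, 0.0, -1.6]
width: 0.0475
```

Run:
```python
from h import *
print(r.read_state()["ee_pos"],rel([.6555,.0363,.147],Ro.from_euler("z",.0054)*Ro.from_quat([1,0,0,0])))
a=eyes.camera("scene");save(a,"s3.png",(190,80,330,260),3.3)
```

```text
[0.65328932 0.04170042 0.21281317] (array([0.011, 0.027, 0.329]), array([-0.   , -0.   ,  0.002]))
```

View pics/s3.png

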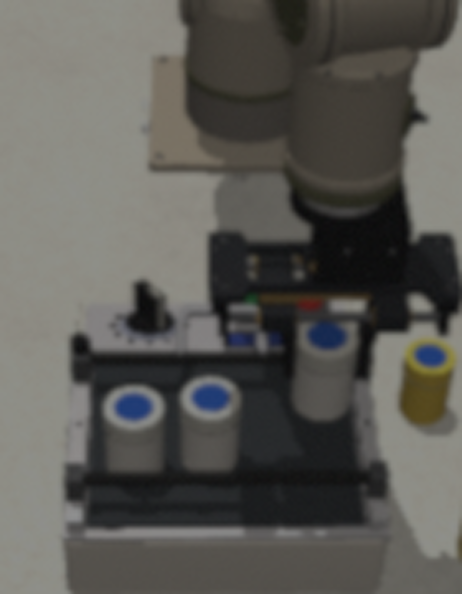

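{"method": "play_rows", "body": {
  "motion": [
    [0.01,0.02,0.1,0,0,0,30],
    [0.01,0.02,0.2,0,0,0,30],
    [0.01,0.02,0.29,0,0,0,30],
    [0.01,0.02,0.31,0,0,0,30],
    [0.01,0.02,0.32,0,0,0,30]
  ]
}}

```text
time: 8.02
ee_pos: [0.6557, 0.0358, 0.1485]
eef_rot: [1.0, 0.003, 0.0, -0.0]
ft_force: [0.6, 0.7, -1.0]
width: 0.0476
```

{"method": "play_rows", "body": {
  "motion": [
    [0,0,0.005,0,0,0,30],
    [0,0,0.01,0,0,0,30],
    [0,0,0.015,0,0,0,30],
    [0,0,0.02,0,0,0,30],
    [0,0,0.02,0,0,0,30]
  ]
}}

```text
time: 8.65
ee_pos: [0.6556, 0.0356, 0.1445]
eef_rot: [1.0, 0.003, -0.0, 0.0]
ft_force: [-0.2, -0.8, -1.4]
width: 0.0479
```

{"method": "play_rows", "body": {
  "motion": [
    [0,0,0.005,0,0,0,30],
    [0,0,0.005,0,0,0,30],
    [0,0,0.01,0,0,0,30],
    [0,0,0.01,0,0,0,30]
  ]
}}

```text
time: 9.15
ee_pos: [0.6556, 0.0356, 0.1424]
eef_rot: [1.0, 0.003, -0.0, 0.0]
ft_force: [0.2, -0.2, -1.7]
width: 0.0476
```

{"method": "play_rows", "body": {
  "motion": [
    [0,0,0.002,0,0,0,30],
    [0,0,0.005,0,0,0,30],
    [0,0,0.005,0,0,0,30]
  ]
}}

```text
time: 9.52
ee_pos: [0.6557, 0.0357, 0.1418]
eef_rot: [1.0, 0.003, 0.0, 0.0]
ft_force: [-1.0, 0.0, 0.7]
width: 0.0473
```

{"method": "play_rows", "body": {
  "motion": [
    [0,0,0.002,0,0,0,30],
    [0,0,0.003,0,0,0,30],
    [0,0,0.003,0,0,0,30]
  ]
}}

```text
time: 9.9
ee_pos: [0.6558, 0.0357, 0.1418]
eef_rot: [1.0, 0.003, 0.0, 0.0]
ft_force: [-3.5, -0.7, 5.1]
width: 0.0472
```

{"method": "play_rows", "body": {
  "motion": [
    [0,0,0,0,0,0,60],
    [0,0,0,0,0,0,68],
    [0,0,0,0,0,0,68],
    [0,0,0,0,0,0,68]
  ]
}}

```text
time: 10.4
ee_pos: [0.6556, 0.0357, 0.1408]
eef_rot: [1.0, 0.003, -0.0, 0.0]
ft_force: [0.4, -0.6, -0.5]
width: 0.0587
```

{"method": "play_rows", "body": {
  "motion": [
    [0,0,-0.1,0,0,0,68],
    [0,0,-0.3,0,0,0,68],
    [0,0,-0.5,0,0,0,68],
    [0,0,-0.5,0,0,0,68]
  ]
}}

```text
time: 10.9
ee_pos: [0.6574, 0.0363, 0.2464]
eef_rot: [1.0, 0.003, 0.004, -0.0]
ft_force: [0.3, -0.1, 0.3]
width: 0.059
```

{"method": "play_rows", "body": {
  "motion": [
    [-0.25,0.1,0,0,0,0,0],
    [-0.5,0.2,0,0,0,0,0],
    [-0.75,0.3,0,0,0,0,0],
    [-0.86,0.37,0,0,0,0,0],
    [-0.86,0.37,0,0,0,0,0]
  ]
}}

```text
time: 11.52
ee_pos: [0.4831, -0.0405, 0.2417]
eef_rot: [1.0, 0.001, 0.0, 0.001]
ft_force: [0.2, 1.1, -0.5]
width: 0.0171
```

Run:
```python
from h import *
print(r.read_state()["ee_pos"],r.read_state()["joint_positions"].round(2),rel([.486,-.038,.139],Ro.from_euler("z",.0054)*Ro.from_quat([1,0,0,0])))
a=eyes.camera("scene");save(a,"s4.png",(190,80,330,260),3.3)
```

```text
[ 0.48306661 -0.04052777  0.24173026] [ 0.54  0.04 -0.56  1.77  0.03  1.34 -1.6 ] (array([ 0.014, -0.014,  0.514]), array([ 0.001, -0.001, -0.002]))
```

View pics/s4.png

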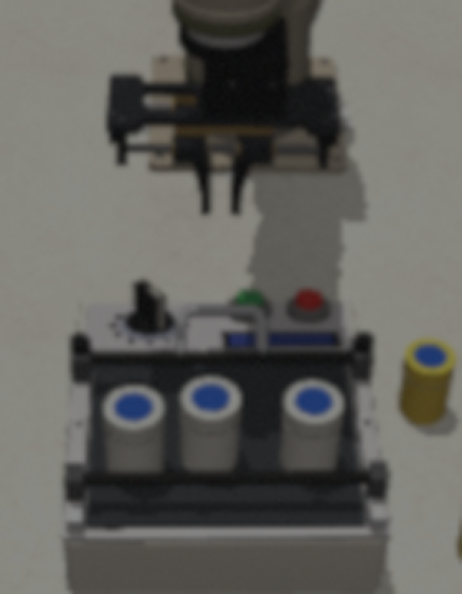

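{"method": "play_rows", "body": {
  "motion": [
    [0.01,-0.014,0.15,0,0,0,0],
    [0.01,-0.014,0.3,0,0,0,0],
    [0.01,-0.014,0.45,0,0,0,0],
    [0.01,-0.014,0.5,0,0,0,0],
    [0.01,-0.014,0.5,0,0,0,0]
  ]
}}

```text
time: 12.2
ee_pos: [0.4864, -0.0358, 0.141]
eef_rot: [1.0, 0.003, -0.0, -0.0]
ft_force: [0.3, 0.1, 0.6]
width: 0.0003
```

{"method": "play_rows", "body": {
  "motion": [
    [0.04,0,0,0,0,0,0],
    [0.08,0,0,0,0,0,0],
    [0.12,0,0,0,0,0,0],
    [0.16,0,0,0,0,0,0],
    [0.2,0,0,0,0,0,0]
  ]
}}

```text
time: 12.82
ee_pos: [0.5264, -0.0361, 0.141]
eef_rot: [1.0, 0.003, -0.0, -0.0]
ft_force: [-3.5, 0.8, 3.6]
width: 0.001
```

{"method": "play_rows", "body": {
  "motion": [
    [0.04,0,0,0,0,0,0],
    [0.08,0,0,0,0,0,0],
    [0.12,0,0,0,0,0,0],
    [0.15,0,0,0,0,0,0],
    [0.18,0,0,0,0,0,0]
  ]
}}

```text
time: 13.45
ee_pos: [0.5624, -0.0358, 0.1409]
eef_rot: [1.0, 0.003, -0.0, -0.0]
ft_force: [-3.9, 1.7, 1.8]
width: 0.0004
```

{"method": "play_rows", "body": {
  "motion": [
    [0.02,0,0,0,0,0,0],
    [0.04,0,0,0,0,0,0],
    [0.05,0,0,0,0,0,0],
    [0.06,0,0,0,0,0,0],
    [0.07,0,0,0,0,0,0]
  ]
}}

```text
time: 14.08
ee_pos: [0.5756, -0.0357, 0.1408]
eef_rot: [1.0, 0.003, -0.001, -0.0]
ft_force: [-6.1, 2.6, 3.4]
width: 0.0004
```

{"method": "play_rows", "body": {
  "motion": [
    [0.01,0,0,0,0,0,0],
    [0.02,0,0,0,0,0,0],
    [0.03,0,0,0,0,0,0],
    [0.03,0,0,0,0,0,0]
  ]
}}

```text
time: 14.58
ee_pos: [0.5819, -0.0356, 0.1408]
eef_rot: [1.0, 0.003, -0.0, -0.0]
ft_force: [-4.5, 2.3, 1.3]
width: 0.0001
```

{"method": "play_rows", "body": {
  "motion": [
    [0.005,0,0,0,0,0,0],
    [0.01,0,0,0,0,0,0],
    [0.01,0,0,0,0,0,0]
  ]
}}

```text
time: 14.95
ee_pos: [0.5837, -0.0355, 0.1408]
eef_rot: [1.0, 0.003, -0.0, -0.0]
ft_force: [-4.1, 3.1, 1.5]
width: 0.0001
```

{"method": "play_rows", "body": {
  "motion": [
    [0.005,0,0,0,0,0,0],
    [0.01,0,0,0,0,0,0],
    [0.01,0,0,0,0,0,0]
  ]
}}

```text
time: 15.32
ee_pos: [0.5847, -0.0355, 0.1407]
eef_rot: [1.0, 0.003, -0.002, -0.0]
ft_force: [-11.6, 4.0, 6.2]
width: 0.0001
```

{"method": "play_rows", "body": {
  "motion": [
    [0.005,0,0,0,0,0,0],
    [0.01,0,0,0,0,0,0],
    [0.01,0,0,0,0,0,0]
  ]
}}

```text
time: 15.7
ee_pos: [0.5851, -0.0354, 0.1406]
eef_rot: [1.0, 0.003, -0.003, 0.0]
ft_force: [-20.3, 3.8, 11.0]
width: 0.0007
```

{"method": "play_rows", "body": {
  "motion": [
    [-0.1,0,0,0,0,0,0],
    [-0.25,0,0,0,0,0,0],
    [-0.35,0,-0.15,0,0,0,15],
    [-0.5,0.1,-0.4,0,0,0,40],
    [-0.6,0.2,-0.5,0,0,0,40]
  ]
}}

```text
time: 16.32
ee_pos: [0.4688, -0.0776, 0.244]
eef_rot: [1.0, 0.002, 0.003, 0.001]
ft_force: [1.1, -1.5, -0.7]
width: 0.0226
```

Run:
```python
from h import *
a=eyes.camera("scene");b=eyes.camera("top");save(a,"s5.png",(190,140,330,260),3.5)
print(r.read_state()["ee_pos"],r.read_state()["joint_positions"].round(2))
q=[.6239,-.0379,.0054]
cl=lambda X:(np.array(X)[:2]-q[:2])
im=a["image"].astype(int)
m=((im[:,:,2]-im[:,:,0]>50)&(im[:,:,2]>90)).astype(np.uint8)
n,l,st,ce=cv2.connectedComponentsWithStats(m)
for i in range(1,n):
    if 25<st[i,4]<100: print(ce[i],st[i,4],np.round(cl(atz(a,ce[i],.177)),4))
# panel frame target for dial: panel point P, normal
P=np.array([.4509,-.106,.066]);n=np.array([-np.sin(np.radians(15)),0,np.cos(np.radians(15))])
for al in (30,-30):  # heading of bar (ccw positive)
    Rp=Ro.from_euler("z",.0054)*Ro.from_euler("y",-15,degrees=True)
    Rt=Rp*Ro.from_euler("z",al,degrees=True)*Ro.from_quat([1,0,0,0])
    for h in (.09,.016): print(al,h,P+Rp.apply([0,0,h]),rel(P+Rp.apply([0,0,h]),Rt),Rt.as_quat().round(3))
```

```text
[ 0.46857146 -0.07973949  0.24390511] [ 0.61  0.01 -0.54  1.79  0.01  1.34 -1.5 ]
[319.96428571 187.32142857] 28 [-0.0244  0.1761]
[113.60869565 193.97101449] 69 [ 0.009  -0.3946]
[229.81034483 205.79310345] 58 [ 0.0494 -0.0735]
[253.52459016 205.55737705] 61 [ 0.0479 -0.0103]
[285.10714286 205.26785714] 56 [0.0459 0.0744]
[339.59574468 231.        ] 47 [0.1354 0.2093]
[307.87096774 302.09677419] 31 [0.344  0.1094]
30 0.09 [ 0.42760663 -0.10612579  0.15293332] (array([-0.207,  0.13 ,  0.454]), array([-0.04 ,  0.16 , -0.334])) [0.957 0.259 0.126 0.033]
30 0.016 [ 0.44675896 -0.10602236  0.08145481] (array([-0.114,  0.128,  0.812]), array([-0.04 ,  0.16 , -0.334])) [0.957 0.259 0.126 0.033]
-30 0.09 [ 0.42760663 -0.10612579  0.15293332] (array([-0.207,  0.13 ,  0.454]), array([0.045, 0.159, 0.329])) [ 0.958 -0.254  0.126 -0.034]
-30 0.016 [ 0.44675896 -0.10602236  0.08145481] (array([-0.114,  0.128,  0.812]), array([0.045, 0.159, 0.329])) [ 0.958 -0.254  0.126 -0.034]
```

View pics/s5.png

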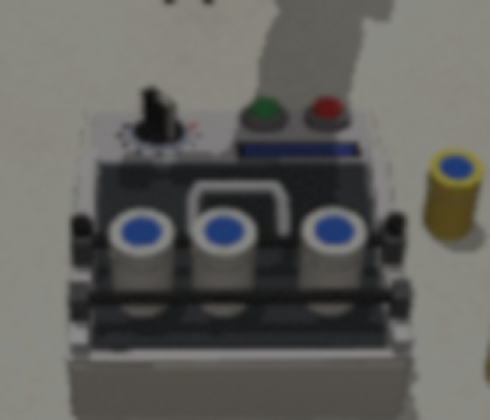

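{"method": "play_rows", "body": {
  "motion": [
    [-0.05,0.03,0.1,-0.01,0.04,-0.09,50],
    [-0.1,0.06,0.2,-0.02,0.08,-0.18,50],
    [-0.16,0.1,0.35,-0.03,0.12,-0.26,50],
    [-0.207,0.13,0.454,-0.04,0.16,-0.334,50],
    [-0.207,0.13,0.454,-0.04,0.16,-0.334,50]
  ]
}}

```text
time: 17.05
ee_pos: [0.4251, -0.1031, 0.1483]
eef_rot: [0.957, 0.26, 0.123, 0.03]
ft_force: [-0.8, -0.5, 0.5]
width: 0.0434
```

{"method": "play_rows", "body": {
  "motion": [
    [0,0,0,0,0,0,50],
    [0,0,0,0,0,0,50]
  ]
}}

```text
time: 17.3
ee_pos: [0.4284, -0.1024, 0.1512]
eef_rot: [0.957, 0.261, 0.124, 0.031]
ft_force: [0.0, 0.3, 0.5]
width: 0.0436
```

```bash
cat > d.py <<'E'
from h import *
import sys
P=np.array([.4509,-.106,.066]);Rp=Ro.from_euler("z",.0054)*Ro.from_euler("y",-15,degrees=True)
Rt=Rp*Ro.from_euler("z",float(sys.argv[1]),degrees=True)*Ro.from_quat([1,0,0,0])
s=r.read_state();print("in panel",np.round(Rp.inv().apply(s["ee_pos"]-P),4),"joints",s["joint_positions"].round(2),"bar heading",(Rp.inv()*Ro.from_quat(s["eef_rot"])*Ro.from_quat([1,0,0,0])).as_euler("zyx",degrees=True).round(1))
print(rel(P+Rp.apply([0,0,.016]),Rt))
E
python3 d.py 30
python3 -c "
from h import *
b=eyes.camera('top');save(b,'t2.png',(215,180,325,260),6)"
```

```text
in panel [0.0003 0.0037 0.0881] joints [ 0.64 -0.2  -0.42  2.19 -0.18  0.89 -0.72] bar heading [30.2  0.3  0.3]
(array([-0.01 ,  0.018,  0.36 ]), array([-0.004,  0.001,  0.002]))
```

View pics/t2.png

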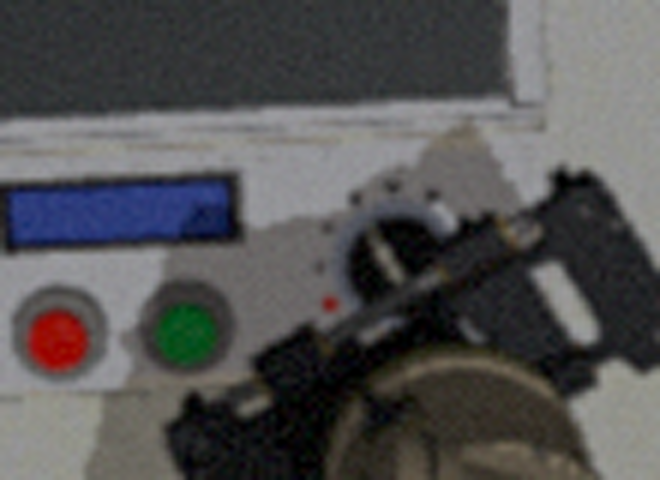

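{"method": "play_rows", "body": {
  "motion": [
    [-0.01,0.015,0.12,0,0,0,50],
    [-0.01,0.015,0.24,0,0,0,50],
    [-0.01,0.015,0.32,0,0,0,50],
    [-0.01,0.015,0.35,0,0,0,50],
    [-0.01,0.015,0.35,0,0,0,50]
  ]
}}

```text
time: 17.98
ee_pos: [0.4448, -0.1058, 0.0825]
eef_rot: [0.957, 0.261, 0.124, 0.031]
ft_force: [-0.8, 0.6, 0.4]
width: 0.0432
```

```bash
python3 d.py 30
```

```text
in panel [-0.0016  0.0003  0.0176] joints [ 0.64 -0.05 -0.45  2.23 -0.12  0.71 -0.77] bar heading [30.2  0.3  0.3]
(array([0.006, 0.005, 0.008]), array([-0.005,  0.002,  0.002]))
```

Close gently on the bar.

{"method": "play_rows", "body": {
  "motion": [
    [0,0,0,0,0,0,30],
    [0,0,0,0,0,0,15],
    [0,0,0,0,0,0,8],
    [0,0,0,0,0,0,8],
    [0,0,0,0,0,0,8]
  ],
  "squeeze": 15
}}

```text
time: 18.6
ee_pos: [0.4448, -0.1063, 0.0827]
eef_rot: [0.957, 0.261, 0.124, 0.031]
ft_force: [0.2, -2.2, 1.4]
width: 0.0135
```

{"method": "play_rows", "body": {
  "motion": [
    [0,0,0,0,0,0.08,8],
    [0,0,0,0,0,0.16,8],
    [0,0,0,0,0,0.24,8],
    [0,0,0,0,0,0.32,8],
    [0,0,0,0,0,0.34,8]
  ]
}}

```text
time: 19.23
ee_pos: [0.4447, -0.1048, 0.0826]
eef_rot: [0.992, -0.001, 0.128, -0.004]
ft_force: [-1.9, 5.0, 4.6]
width: 0.0141
```

{"method": "play_rows", "body": {
  "motion": [
    [0,0,0,0,0,0.08,8],
    [0,0,0,0,0,0.16,8],
    [0,0,0,0,0,0.24,8],
    [0,0,0,0,0,0.33,8],
    [0,0,0,0,0,0.33,8]
  ]
}}

```text
time: 19.85
ee_pos: [0.4451, -0.1035, 0.0827]
eef_rot: [0.959, -0.254, 0.122, -0.037]
ft_force: [-0.2, 11.2, 6.0]
width: 0.0138
```

```bash
python3 d.py -30;python3 -c "
from h import *
print(r.read_state()['torque'])"
```

```text
in panel [-0.0012  0.0025  0.0176] joints [ 0.68 -0.05 -0.5   2.23 -0.12  0.71 -1.83] bar heading [-30.1   0.3   0.4]
(array([0.012, 0.008, 0.008]), array([-0.002,  0.005, -0.001]))
[2.58735211 0.14851492 0.78403076]
```

{"method": "play_rows", "body": {
  "motion": [
    [0,0,0,0,0,0,30],
    [0,0,0,0,0,0,45],
    [0,0,0,0,0,0,45],
    [0,0,0,0,0,0,45]
  ]
}}

```text
time: 20.35
ee_pos: [0.4444, -0.1061, 0.0823]
eef_rot: [0.958, -0.255, 0.123, -0.036]
ft_force: [0.2, 0.5, -0.2]
width: 0.0382
```

{"method": "play_rows", "body": {
  "motion": [
    [0,0,-0.1,0,0,0,45],
    [0,0,-0.25,0,0,0,45],
    [0,0,-0.45,0,0,0,45],
    [0,0,-0.6,0,0,0,45],
    [0,0,-0.6,0,0,0,45]
  ]
}}

```text
time: 20.98
ee_pos: [0.415, -0.1072, 0.2007]
eef_rot: [0.958, -0.255, 0.125, -0.035]
ft_force: [0.3, -0.0, 1.3]
width: 0.0392
```

{"method": "play_rows", "body": {
  "motion": [
    [0,0,0,0,0,-0.1,0],
    [0,0,0,0,0,-0.2,0],
    [0,0,0,0,0,-0.3,0],
    [0,0,0,0,0,-0.33,0],
    [0,0,0,0,0,-0.33,0]
  ]
}}

```text
time: 21.6
ee_pos: [0.4138, -0.1064, 0.1974]
eef_rot: [0.992, -0.001, 0.127, -0.003]
ft_force: [0.2, -0.1, 1.0]
width: 0.0022
```

```bash
python3 - <<'E'
from h import *
b=eyes.camera('top');save(b,'t3.png',(215,150,325,260),5)
a=eyes.camera('scene');save(a,'s6.png',(210,150,300,200),7)
E
python3 d.py 0
```

```text
in panel [-0.0016 -0.0003  0.1369] joints [ 0.62 -0.28 -0.36  2.15 -0.2   1.01 -1.23] bar heading [-0.5  0.4  0.3]
(array([0.012, 0.001, 0.604]), array([-0.003,  0.004, -0.006]))
```

View pics/t3.png

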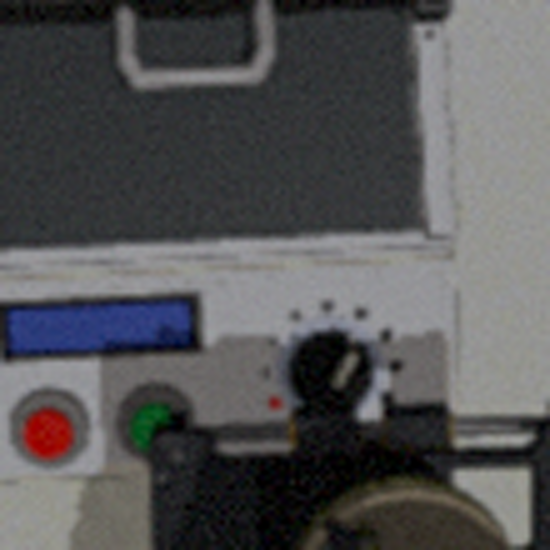

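Run:
```python
from h import *
P=np.array([.4509,-.106,.066]);Rp=Ro.from_euler("z",.0054)*Ro.from_euler("y",-15,degrees=True)
S=np.array([.4222,-.0086,.083]);p=Rp.inv().apply(S-P);print("start in panel",p)
p[2]=.022
Rt=Rp*Ro.from_quat([1,0,0,0])
for h in (.03,.006): print(h,P+Rp.apply(p+[0,0,h]),rel(P+Rp.apply(p+[0,0,h]),Rt))
```

```text
start in panel [-0.02281371  0.09755356  0.02371261]
0.03 [ 0.41487879 -0.00863953  0.11032352] (array([-0.107, -0.486,  0.427]), array([-0.003,  0.004, -0.006]))
0.006 [ 0.42109036 -0.00860599  0.0871413 ] (array([-0.107, -0.486,  0.547]), array([-0.003,  0.004, -0.006]))
```

{"method": "play_rows", "body": {
  "motion": [
    [-0.03,-0.2,0,0,0,0,0],
    [-0.07,-0.4,0.1,0,0,0,0],
    [-0.105,-0.485,0.25,0,0,0,0],
    [-0.105,-0.485,0.42,0,0,0,0],
    [-0.105,-0.485,0.42,0,0,0,0]
  ]
}}

```text
time: 22.32
ee_pos: [0.4136, -0.0088, 0.1106]
eef_rot: [0.992, -0.001, 0.126, -0.004]
ft_force: [0.1, -0.5, 0.6]
width: 0.0003
```

```bash
cat > e.py <<'E'
from h import *
P=np.array([.4509,-.106,.066]);Rp=Ro.from_euler("z",.0054)*Ro.from_euler("y",-15,degrees=True)
s=r.read_state();print("TCP rel start top (panel axes)",Rp.inv().apply(s["ee_pos"]-P)-[-.0228,.0976,.022],s["joint_positions"].round(2))
a=eyes.camera('scene');save(a,'s7.png',(200,120,320,200),6)
E
python3 e.py
```

```text
TCP rel start top (panel axes) [-0.00113833 -0.00016793  0.03056106] [ 0.56 -0.23 -0.59  2.29 -0.17  0.79 -1.5 ]
```

View pics/s7.png

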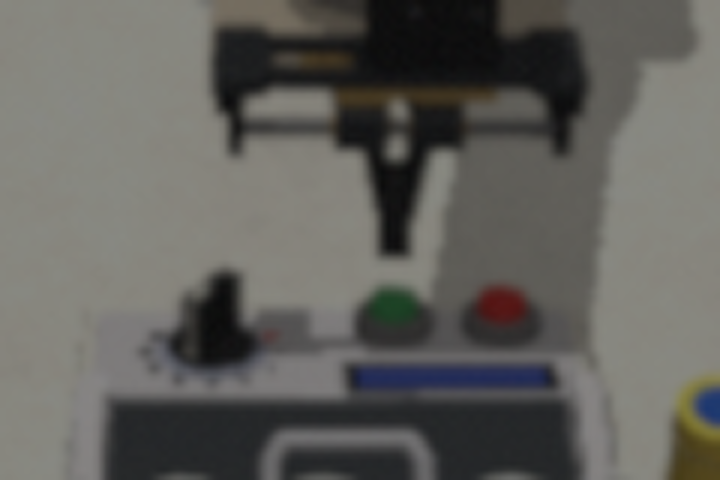

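{"method": "play_rows", "body": {
  "motion": [
    [0,0,0.05,0,0,0,0],
    [0,0,0.1,0,0,0,0],
    [0,0,0.13,0,0,0,0],
    [0,0,0.15,0,0,0,0],
    [0,0,0.15,0,0,0,0]
  ]
}}

```text
time: 23.0
ee_pos: [0.4227, -0.009, 0.0833]
eef_rot: [0.992, -0.001, 0.127, -0.003]
ft_force: [-2.1, -0.7, 2.7]
width: 0.0005
```

{"method": "play_rows", "body": {
  "motion": [
    [0,0,0.01,0,0,0,0],
    [0,0,0.02,0,0,0,0],
    [0,0,0.02,0,0,0,0]
  ]
}}

```text
time: 23.38
ee_pos: [0.4237, -0.0089, 0.0796]
eef_rot: [0.992, -0.001, 0.128, -0.003]
ft_force: [-3.3, -1.3, 4.4]
width: 0.0005
```

{"method": "play_rows", "body": {
  "motion": [
    [0,0,0.005,0,0,0,0],
    [0,0,0.01,0,0,0,0],
    [0,0,0.01,0,0,0,0]
  ]
}}

```text
time: 23.75
ee_pos: [0.4242, -0.009, 0.079]
eef_rot: [0.992, -0.001, 0.127, -0.003]
ft_force: [-23.4, 0.9, 38.8]
width: 0.0004
```

{"method": "play_rows", "body": {
  "motion": [
    [0,0,0.005,0,0,0,0],
    [0,0,0.01,0,0,0,0],
    [0,0,0.01,0,0,0,0]
  ]
}}

```text
time: 24.12
ee_pos: [0.4246, -0.009, 0.0783]
eef_rot: [0.992, -0.001, 0.127, -0.002]
ft_force: [-46.1, 1.9, 72.2]
width: 0.0007
```

{"method": "play_rows", "body": {
  "motion": [
    [0,0,-0.06,0,0,0,0],
    [0,0,-0.2,0,0,0,0],
    [0,0,-0.4,0,0,0,0],
    [0,0,-0.55,0,0,0,0],
    [0,0,-0.55,0,0,0,0]
  ]
}}

```text
time: 24.75
ee_pos: [0.3981, -0.0096, 0.1843]
eef_rot: [0.992, -0.001, 0.13, -0.002]
ft_force: [0.6, -0.3, -0.5]
width: 0.0006
```

Run:
```python
from h import *
a=eyes.camera('scene');save(a,'s8.png',(190,130,360,260),4.5)
s=r.read_state();print(s["ee_pos"],s["ft_force"],s["time"])
im=a["image"].astype(int)
m=((im[:,:,2]-im[:,:,0]>50)&(im[:,:,2]>90)).astype(np.uint8)
n,l,st,ce=cv2.connectedComponentsWithStats(m)
for i in range(1,n):
    if 25<st[i,4]<100: print(ce[i].round(1),st[i,4])
```

```text
[ 0.3974802  -0.00959984  0.18276018] [-0.17523819  0.27304789 -1.13369377] 24.8
[320.  187.3] 28
[113.6 194. ] 69
[229.8 205.8] 58
[253.5 205.6] 60
[285.2 205.3] 55
[339.4 230.9] 45
[307.9 302.1] 30
```

View pics/s8.png

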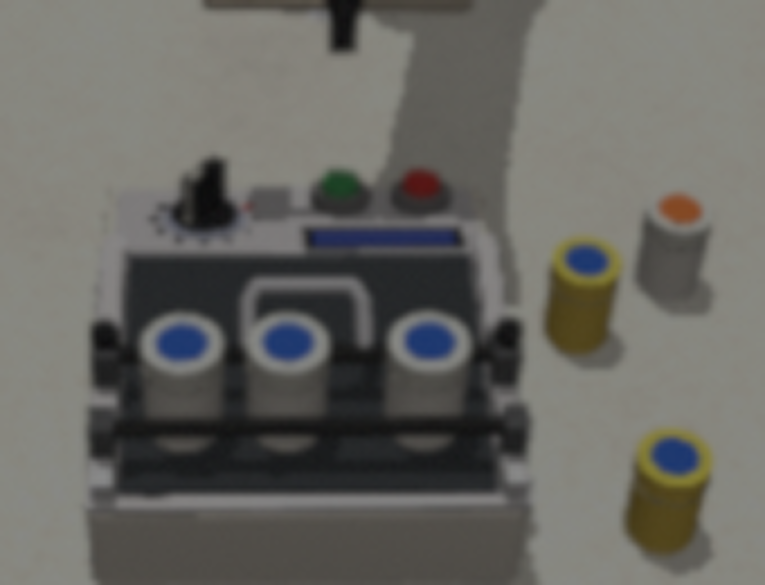

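Three jars stand upright and clamped; button is back up, dial at 5, and the yellow and orange jars haven't moved. Robot clear; handing in.

```bash
python3 -c "
from h import *
print(job.close_job())"
```

```text
the job is handed in; nothing more can be done
None
```

I did every step in the order asked and handed the job in at about 25 s of robot time, with the arm clear of everything. One thing went less gently than it should have: the start press was too hard (below).

- **Jar:** The third white blue-disc jar was set down on the mat with light contact (about 5 N) before I let go. It stands about 74 mm left of the mat's middle.
- **Clamp:** I pushed the clamp bar by its grip until the force rose to about 20 N at the predicted position. The three jars then measured 46–49 mm in x from the mat's middle, against 48 mm expected. The last picture shows all three upright between the bars.
- **Dial:** It started at speed 3, so I turned it 60° clockwise and let go. The top picture then showed the pointer at the speed 5 dot.
- **Start button:** It went down to its stop once and was released. The last picture shows it back up. I did not touch the stop button.
- **Too much force:** I queued one press step too many, so the fingertips pushed on the bottomed button with about 85 N. That is under the 120 N wrist limit. The 40 N limit is stated for the arm and gripper body, and only the fingertips should have been touching.

In the last picture the yellow look-alikes and the orange jar were where they began. I did not re-check the amber jar, tip box, marker and timer at the end; the arm only passed them at a distance.

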